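# Wedge up the sagging pouring plate

### The job

The front edge of the dish-pouring plate has sagged. First take the one small thing that stands in front of the gap out of the way and stand it upright somewhere else on the worktop; then push the tall orange wedge, thin end first and straight, under the middle of the plate's front edge until the plate is up level against its stops and the wedge is jammed tight. Leave the other two small things and the amber bottle where they stand, upright, and let go of everything.

Things in the scene. Friction and masses are not known exactly. Their poses are not given: they have to be found in the camera images.
- stand: Blue stand of the pouring plate, fixed, 206 (x) by 218 (y) mm. Origin: on the worktop under its centre; +x points from the open front to the hinge at the rear: the wedge goes in along +x. Side rails 18 high outside |y| = 95. Front corner posts 42 high at x = -71 to -89 with steel claws (the upper stops) and rest pads, all outside |y| = 75; between them the gap is open to the worktop.
- plate (a joint): Sag of the aluminium plate (170 x 164 x 10 mm, 0.35 kg) that hinges at the rear of the stand, 175 mm behind its front edge: 0 is level, up against its stops; 0.06 rad is fully sagged, where its own weight puts it at the start. Level, its top is 32 mm above the worktop.
- mouth (a point): Point in the middle of the stand's front (x = -90 mm in the stand's frame), 22 mm above the worktop: where the lower front edge of the plate is when it is level. An orange mark on the plate's front edge shows the middle. Sagged, that edge is 11.5 mm above the worktop.
- lane (a point): Point on the worktop 70 mm straight in front of the middle of the plate's front edge, where the small thing stands in the way (within 25 mm).
- tall_wedge: Bright orange wedge, a solid tapered plastic block, 110 long, 32 wide, 30 high at the thick end falling evenly to 5 at the thin end. Origin: centre of its underside; +x points to the thin end, z up. 80 g, self-holding (smooth, friction about 0.35). Its taper meets the sagged plate with the thin end 29 mm past the front edge; level at 75 mm.
- tall_wedge_tip (a point): Middle of the lower edge of the orange wedge's thin end, 55 mm from its origin along +x. Pushing the wedge while it lifts the plate takes about 3 N, with a jerk of up to 10 N as they meet; at the stops the push rises steeply, and some 15 N jams it tight so that it stays when let go, with 35 mm sticking out.
- low_wedge: Grey wedge, a solid tapered plastic block, 110 long, 32 wide, 14 high at the thick end falling evenly to 3 at the thin end. Origin: centre of its underside; +x points to the thin end, z up. Too low to lift the plate to level; not needed.
- vial: Small glass vial with white cap, 28 diameter, 61 high, standing. Origin: centre of its underside, z up. One of the three small things: one of them stands in front of the gap, the other two about 110 mm to the left and right of it.
- stopper: Red rubber stopper, 31 diameter at its foot, slightly narrower at the top, 28 high, standing. Origin: centre of its underside. One of the three small things.
- beaker: Empty 100 ml glass beaker, 50 diameter (lip 55), 70 high, standing. Origin: centre of its underside. One of the three small things.
- amber_bottle: Amber reagent bottle with black cap, 70 diameter, 180 high, full, standing. Origin: centre of its underside.
- flask_100: Conical glass flask, 64 diameter, 105 high; fixed, an obstacle. Origin: centre of its underside.
- flask_b: Conical flask in foil, 87 diameter, 140 high; fixed, an obstacle. Origin: centre of its underside.

How it is judged:
By the outcome, as a careful person would: the job done as asked, in the order asked, and still so for the second after the job is handed in, with the robot touching nothing.
It also fails if it takes over 72 s, if anything falls off the work surface, if the arm or the gripper's body presses on something with over 40 N, if the wrist force passes 120 N, or if a joint passes its speed limit or range.

### The arm

A 7-joint arm with a two-finger parallel gripper is mounted at the origin on a cart in front of the work surface, level with it; the furniture and walls round the work are solid. World frame = base frame: x ahead of the robot, y to its left, z up, the work surface at z = 0. Lengths are in m, angles in degrees, forces in N, time in s.
With the tool pointing down it reaches from about 0.35 to 0.9 m from the base axis. Payload 8.1 kg.
Tool frame: the origin (TCP) lies at the very end of the fingers, on their centre line; the grasp point (between the pads) lies 19 mm behind it; z points along the fingers, y is the line along which they close (so a half turn about z gives the same grasp; the last joint's range is limited). The gripper opens to 85 mm and grips with 20 to 120 N. Pads are 22 mm wide; open, the fingers measure 114 mm over their backs; the gripper's body (76 mm by 85 mm) begins 54 mm behind the grasp point. The pads swing forward as they close: fully open they stand 13 mm farther back than shut.
Start: joints at [57.319, 24.895, 1.432, 90.138, -0.665, 64.973, -4.303], TCP at [0.282, -0.558, 0.231] pointing down, gripper open.
Joint ranges: [-149.89, 149.89], [-25.12, 119.58], [-72.63, 75.52], [4.76, 147.25], [-75.54, 255.54], [6.69, 114.76], [-157.13, 157.13]. Speed limits (degrees/s): [127.2, 127.2, 172.46, 172.46, 180, 180, 180].

### API

Orientations are given as a 3x3 rotation matrix whose columns are the frame's x, y, z axes.
In Python, from bench import arm, viewer gives the robot as it stands (arm), with the cameras (viewer).
- The arm moves only by the shell command python3 nudge.py FILE, which reads ROWS from the file FILE. ROWS is one flat JSON list of numbers that holds 1 to 20 rows one after another, with no inner brackets; each row has 5 numbers: dx, dy, dz in a scale on which 1.0 is 0.6 m, then a turn about the tool's z in a scale on which 1.0 is pi rad, then the opening from 0.0 (shut) to 1.0 (fully open); each row shifts and turns the commanded pose from where the row before left it, along the tool's axes as they then stand; what a row does not reach is not made up. A row lasts 1/12 s, in which the tool goes at most 0.0417 m and 7.16 degrees, less where a joint would pass 70% of its speed; a pose out of reach is approached as far as the arm can. The fingers move at their own pace and stop on an object; the grip force is fixed at half the most. Time passes only in rows, so rows that do not move let the fingers close. It prints the time, the measured TCP pose, the force, the opening and the grip force at its end. A shift or turn number past 1, either way, is cut back to 1. Input that does not fit is refused with a message, and nothing moves.
- arm.read_state(): the state, without advancing time (a new reading comes with each control period).
- viewer.camera(name): name is "scene" or "top" or "wrist"; returns the picture (400x640x3 uint8, red, green, blue); there is no depth.
- viewer.calibration(name): a dict with "fovy" (degrees; the focal length in pixels is half the picture's height over the tangent of half this angle, whatever the lens; pixels are square), "cx", "cy" (the principal point, pixels), "R" (3x3) and "t" (3): a world point X has camera coordinates R X + t; the wrist camera has in their place "tool_from_camera" (4x4, takes a point from camera to tool coordinates, whose origin is the TCP and whose axes are the flange's). Camera axes: x right, y down, z forward; pixel columns grow to the right and rows downward; lengths in m; the calibration is good to about 2 mm. A picture is of the moment at which its call begins: read the wrist's pose just before it. calibration takes no time and is no camera call.
- arm.close_job(): hands the job in; it is judged then, once.
The state is a dict: "clock": time; "qpos": joint angles; "joint_velocities": joint speeds; "joint_efforts": joint torques, N m; "ee_pos": TCP position; "tcp_rot": TCP orientation; "contact_force": force on the tool from outside, world axes, zero at the start; "ft_torque": the same for the moment, N m; "grip_width": opening from 0.0 (shut) to 1.0 (fully open); "finger_force": force on a finger pad.
Only numpy, scipy, OpenCV 4.12 (cv2) and the standard library are available. Lean on these libraries where they do the work, as an engineer would, in place of code of your own. Each camera call takes 0.05 s, during which the arm holds its last target. There are 200 camera calls.

## Working session

There is one attempt and no reset: what is moved stays moved. The work goes in short steps, Python scripts to look and compute and a shell command to move; the robot and the scene stay as the last step left them, time stands still between calls to the robot, and variables do not carry over. Pictures are saved under pics/ and viewed, at most 10 in all, crops included, and the job is handed in when it is done.

```bash
ls; mkdir -p pics
python3 - <<'E'
from bench import arm, viewer
import cv2, json
for n in ("scene","top"):
    cv2.imwrite(f"pics/{n}0.png", viewer.camera(n)[:,:,::-1])
    print(n, viewer.calibration(n))
print(viewer.calibration("wrist"))
s=arm.read_state(); print(s["clock"],s["ee_pos"],s["tcp_rot"],s["contact_force"],s["grip_width"])
E
```

```text
bench.py
nudge.py
pics
scene {'fovy': 56.88027375469962, 'cx': 318.1743361526963, 'cy': 197.99722806532552, 'R': array([[-0.89761156, -0.44078022,  0.0025069 ],
       [-0.30120743,  0.60921125, -0.73357736],
       [ 0.32181916, -0.65922261, -0.67960134]]), 't': array([0.53955149, 0.23592976, 1.04514356])}
top {'fovy': 52.8642200033726, 'cx': 319.37997868387134, 'cy': 200.37729016363426, 'R': array([[ 5.96018241e-02, -9.98221808e-01, -9.18859669e-04],
       [-9.75681828e-01, -5.80614492e-02, -2.11361868e-01],
       [ 2.10932675e-01,  1.34940676e-02, -9.77407447e-01]]), 't': array([-0.03243307,  0.59993884,  1.30321377])}
{'fovy': 67.13793295378402, 'cx': 315.5482445428358, 'cy': 199.16612797529132, 'tool_from_camera': array([[ 2.99205413e-05, -9.56770161e-01, -2.90845076e-01,
         7.42276627e-02],
       [ 9.99999876e-01, -1.15741963e-04,  4.83621714e-04,
         1.50577728e-03],
       [-4.96377805e-04, -2.90845054e-01,  9.56770039e-01,
        -1.41721713e-01],
       [ 0.00000000e+00,  0.00000000e+00,  0.00000000e+00,
         1.00000000e+00]])}
0.1 [ 0.28158307 -0.55746103  0.23060018] [[ 8.92607042e-01  4.50834911e-01 -7.42736672e-04]
 [ 4.50835507e-01 -8.92606230e-01  1.20987441e-03]
 [-1.17517760e-04 -1.41479448e-03 -9.99998992e-01]] [-0.42655664 -0.59030844  0.30255777] 0.9988774818160742
```

View pics/scene0.png

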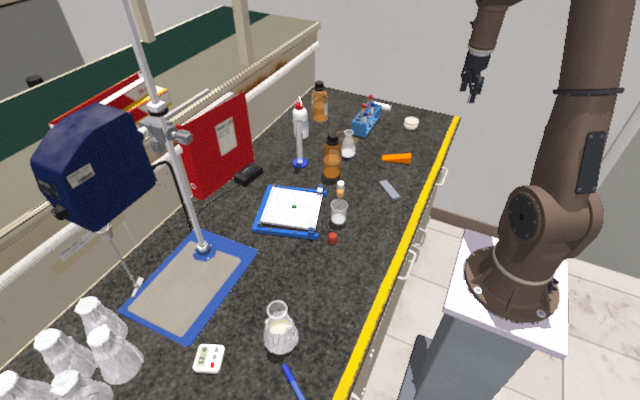

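View pics/top0.png

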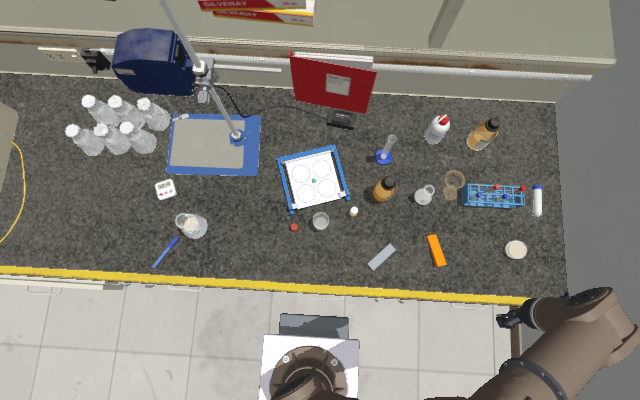

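The top view shows the stand near (313,180) with the beaker (320,221) in front of the gap, the stopper at (294,227) and the vial at (353,212). The orange wedge is at (437,250), the grey one at (382,257) and the amber bottle at (385,188). I'll enlarge both views to measure.

Run:
```python
import cv2
t=cv2.imread("pics/top0.png")[140:280,270:470]
cv2.imwrite("pics/topc.png",cv2.resize(t,(800,560),interpolation=cv2.INTER_CUBIC))
s=cv2.imread("pics/scene0.png")[125:250,250:416]
cv2.imwrite("pics/scenec.png",cv2.resize(s,None,fx=4.8,fy=4.8,interpolation=cv2.INTER_CUBIC)[:600,:800])
```

```text
(no output)
```

View pics/topc.png

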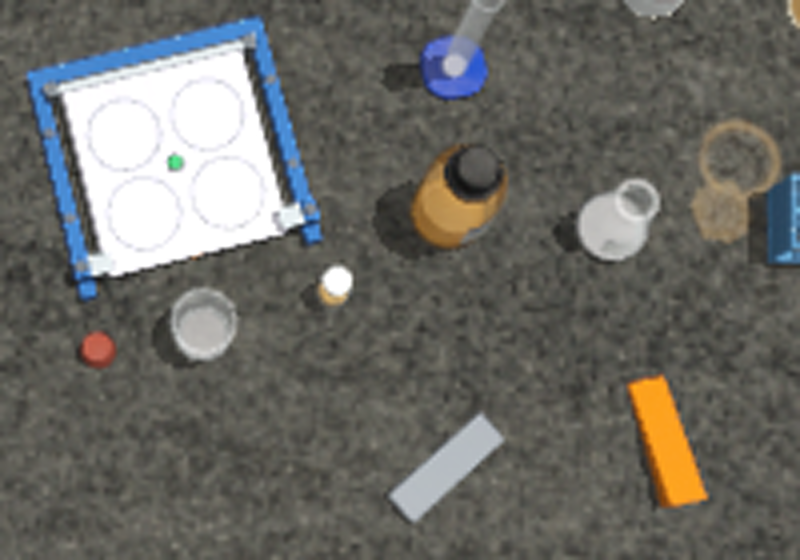

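View pics/scenec.png

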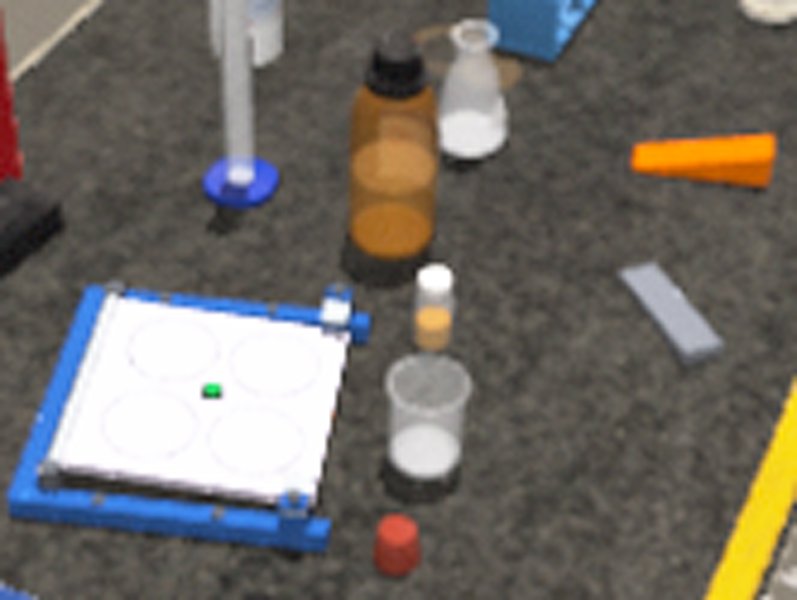

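The beaker is the thing in the lane: its rim centre is at crop (204,322) in the top view and (428,383) in the scene view. The wedge's thin end is at top crop (629,384)-(662,376) and its thick end at (707,498)-(660,506). The plate's orange mark is at about (195,256) in the top crop and (333,413) in the scene crop.

```bash
cat > h.py <<'E'
import numpy as np
from bench import arm, viewer
def cam(n, st=None):
    c=viewer.calibration(n); f=200/np.tan(np.radians(c["fovy"]/2))
    if n=="wrist":
        T=c["tool_from_camera"]; Rw=st["tcp_rot"]@T[:3,:3]; o=st["ee_pos"]+st["tcp_rot"]@T[:3,3]
    else: Rw=c["R"].T; o=-Rw@c["t"]
    return dict(f=f,cx=c["cx"],cy=c["cy"],R=Rw,o=o)
def ray(c,p):
    d=c["R"]@np.array([(p[0]-c["cx"])/c["f"],(p[1]-c["cy"])/c["f"],1.]); return c["o"],d/np.linalg.norm(d)
def plane(c,p,z=0.):
    o,d=ray(c,p); return o+d*(z-o[2])/d[2]
def tri(*cp):
    A=np.zeros((3,3));b=np.zeros(3);rs=[]
    for c,p in cp:
        o,d=ray(c,p); P=np.eye(3)-np.outer(d,d); A+=P;b+=P@o; rs.append(P@-o)
    x=np.linalg.solve(A,b); return x, max(np.linalg.norm((np.eye(3)-np.outer(*[ray(c,p)[1]]*2))@(x-c["o"])) for c,p in cp)
def proj(c,X):
    v=c["R"].T@(np.asarray(X)-c["o"]); return c["cx"]+c["f"]*v[0]/v[2], c["cy"]+c["f"]*v[1]/v[2]
E
python3 - <<'E'
from h import *
np.set_printoptions(precision=4,suppress=True)
T=cam("top");S=cam("scene")
t=lambda x,y:((x+.5)/4-.5+270,(y+.5)/4-.5+140)
s=lambda x,y:((x+.5)/4.8-.5+250,(y+.5)/4.8-.5+125)
for n,a,b in [("beaker rim",(204,320),(428,383)),("beaker base",(204,328),(424,452)),("mark",(195,256),(333,413)),("green",(176,162),(212,390)),("vialcap",(338,279),(434,277)),("stopper top",(98,347),(397,528)),("wedge thin top mid",(646,381),(634,148)),("wedge thick top mid",(684,501),(773,150)),("amber cap",(482,165),(398,48)),("post L front",(88,293),(325,530)),("post R front",(313,238),(365,322))]:
    print(n,*tri((T,t(*a)),(S,s(*b))))
print("wedge c z=.005/.03",plane(T,t(646,381),.005),plane(T,t(684,501),.03))
print("rear corners z18",plane(T,t(28,75),.018),plane(T,t(262,18),.018))
print("front posts",plane(T,t(88,293),.03),plane(T,t(313,238),.03))
print("flask",plane(T,t(612,228)),"amber",plane(T,t(445,235)))
print("grey",plane(T,t(447,467),.008))
E
```

```text
beaker rim [ 0.5324 -0.0051  0.0716] 0.0012851735557758391
beaker base [ 0.5345 -0.0054  0.0055] 0.003098317354266795
mark [0.5962 0.0064 0.0258] 0.0010760192579180787
green [0.6785 0.0281 0.0312] 0.0009795782617838926
vialcap [ 0.5761 -0.1162  0.0622] 0.001027697220231867
stopper top [0.5115 0.085  0.0291] 0.0003872788367575337
wedge thin top mid [ 0.5127 -0.3885  0.0169] 0.00044069115722772536
wedge thick top mid [ 0.4088 -0.4171  0.0305] 0.00178162297351339
amber cap [ 0.6531 -0.2173  0.1729] 0.00028529109378911945
post L front [0.5585 0.0976 0.0172] 0.002123568643472012
post R front [ 0.6202 -0.0961  0.0177] 0.001042418677304945
wedge c z=.005/.03 [ 0.514  -0.3917  0.005 ] [ 0.4106 -0.417   0.03  ]
rear corners z18 [0.7559 0.1667 0.018 ] [ 0.8224 -0.0406  0.018 ]
front posts [0.5583 0.0971 0.03  ] [ 0.6185 -0.0951  0.03  ]
flask [ 0.6502 -0.3627  0.    ] amber [ 0.635  -0.2142  0.    ]
grey [ 0.429  -0.2204  0.008 ]
```

The rows are not in the units I measure in: shifts go in shares of 0.6 m and turns go in shares of pi rad. I convert before sending: -0.0282 m is -0.047, 0.0254 m is 0.0423, 4.5 degrees is 0.025.

```bash
echo '[0, 0, 0, 0.025, 1, 0, 0, 0, 0.025, 1, 0.0423, -0.047, 0, 0, 1, 0.0423, -0.047, 0, 0, 1, 0.0423, -0.047, 0, 0, 1, 0.0423, -0.047, 0, 0, 1, 0.0423, -0.047, 0, 0, 1, 0.0423, -0.047, 0, 0, 1, 0.0423, -0.047, 0, 0, 1, 0.0423, -0.047, 0, 0, 1, 0.0423, -0.047, 0, 0, 1, 0.0423, -0.047, 0, 0, 1, 0.0423, -0.047, 0, 0, 1, 0.0423, -0.047, 0, 0, 1, 0.0423, -0.047, 0, 0, 1, 0, 0, 0, 0, 1]' > mv.in && python3 nudge.py mv.in
python3 - <<'E'
from h import *
import cv2
s=arm.read_state();cv2.imwrite("pics/w1.png",viewer.camera("wrist")[:,:,::-1])
np.savez("w1.npz",ee_pos=s["ee_pos"],tcp_rot=s["tcp_rot"]);print(s["joint_velocities"].round(3) if hasattr(s["joint_velocities"],'round') else s["joint_velocities"])
E
echo '[0.0423, -0.047, 0, 0, 1, 0.0423, -0.047, 0, 0, 1, 0.0423, -0.047, 0, 0, 1, 0, 0, 0, 0, 1, 0, 0, 0, 0, 1]' > mv.in && python3 nudge.py mv.in
python3 - <<'E'
from h import *
import cv2
s=arm.read_state();cv2.imwrite("pics/w2.png",viewer.camera("wrist")[:,:,::-1])
np.savez("w2.npz",ee_pos=s["ee_pos"],tcp_rot=s["tcp_rot"]);print(s["tcp_rot"])
E
```

```text
clock: 1.43
ee_pos: [0.4868, -0.0996, 0.2314]
tcp_rot: [[0.949, 0.315, 0.002], [0.315, -0.949, 0.004], [0.003, -0.003, -1.0]]
contact_force: [0.5, 0.8, 0.6]
grip_width: 1.001
finger_force: 0.0
[ 3.697 -0.761  5.027  1.436  1.158  0.618  7.322]
clock: 1.9
ee_pos: [0.531, -0.0027, 0.2308]
tcp_rot: [[0.951, 0.309, -0.001], [0.309, -0.951, 0.0], [-0.001, -0.001, -1.0]]
contact_force: [0.2, -0.5, 0.1]
grip_width: 0.999
finger_force: 0.0
[[ 9.51094891e-01  3.08897841e-01 -7.95479983e-04]
 [ 3.08898175e-01 -9.51095055e-01  3.36500305e-04]
 [-6.52632861e-04 -5.65766036e-04 -9.99999627e-01]]
```

View pics/w1.png

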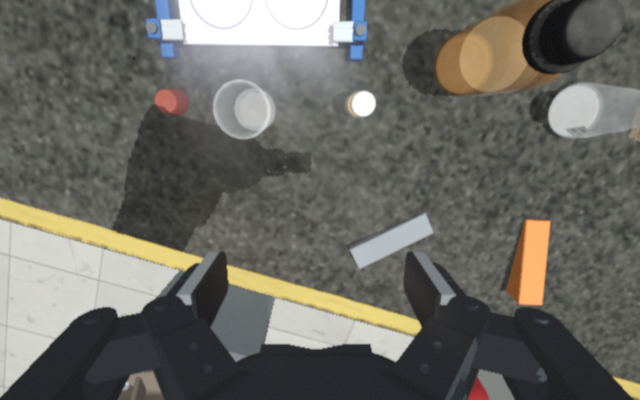

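View pics/w2.png

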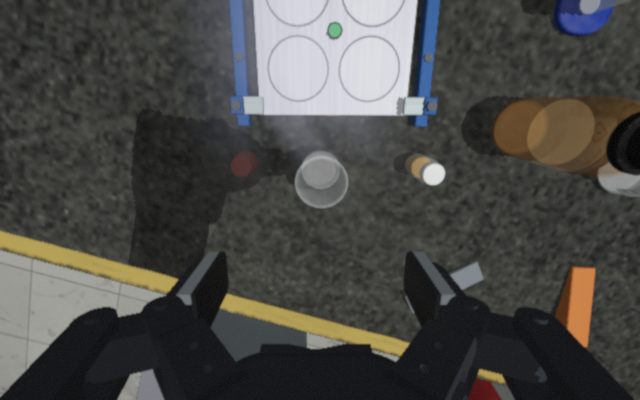

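w2 shows the beaker rim at (322,180), the vial cap at (433,174), the stopper at (243,163) and the plate's front edge from (246,115) to (423,116). In w1 the beaker rim is at (244,109), the vial cap at (362,103) and the wedge at (525,262).

Run:
```python
from h import *
np.set_printoptions(precision=4,suppress=True)
T=cam("top");S=cam("scene");W1=cam("wrist",np.load("w1.npz"));W2=cam("wrist",np.load("w2.npz"))
t=lambda x,y:((x+.5)/4-.5+270,(y+.5)/4-.5+140)
print("beaker rim w1w2",*tri((W1,(244,109)),(W2,(322,180)))); print("all",*tri((W1,(244,109)),(W2,(322,180)),(T,t(204,320))))
print("beaker base w2 ",plane(W2,(320,170),.003))
print("vialcap",*tri((W1,(362,103)),(W2,(433,174))))
print("stopper",*tri((W1,(171,101)),(W2,(243,164))))
def st(a,b): 
    m=(a+b)/2;d=a-b; return m, np.degrees(np.arctan2(-d[0],d[1])),np.linalg.norm(d)
print("plate edge w2",*st(plane(W2,(246,115),.0215),plane(W2,(423,116),.0215)))
print("post bottoms w2",*st(plane(W2,(243,125),.018),plane(W2,(421,126),.018)))
print("plate edge w1",*st(plane(W1,(175,45),.0215),plane(W1,(348,46),.0215)))
print("post w1",*st(plane(W1,(167,58),.018),plane(W1,(357,60),.018)))
print("green w2 z.027",plane(W2,(335,30),.027))
for n,c,a,b in [("w1",W1,(527,220),(550,220)),("w2",W2,(571,267),(595,268))]: print("wedge thin "+n,*st(plane(c,a,.005),plane(c,b,.005)))
print("thick w1 z.03",*st(plane(W1,(517,304),.03),plane(W1,(542,305),.03)))
```

```text
beaker rim w1w2 [ 0.5346 -0.0103  0.062 ] 5.781413174386448e-06
all [ 0.5348 -0.0084  0.0615] 0.003660338347865597
beaker base w2  [ 0.5331 -0.0095  0.003 ]
vialcap [ 0.5767 -0.1191  0.062 ] 4.641031731276427e-05
stopper [0.5131 0.082  0.0119] 5.48175418716973e-05
plate edge w2 [ 0.6006 -0.0041  0.0215] 17.682588514681722 0.1987248742645884
post bottoms w2 [ 0.5893 -0.0052  0.018 ] 17.681405229162124 0.20373635183300082
plate edge w1 [ 0.5999 -0.0029  0.0215] 18.036804976409833 0.1829167538788605
post w1 [ 0.5877 -0.0063  0.018 ] 17.789108668608723 0.2052508900434767
green w2 z.027 [0.6805 0.0233 0.027 ]
wedge thin w1 [ 0.5169 -0.3963  0.005 ] 18.41234189032831 0.029862971822337055
wedge thin w2 [ 0.516  -0.3943  0.005 ] 15.347496858685284 0.03329802289562112
thick w1 z.03 [ 0.4104 -0.4252  0.03  ] 15.806694257135206 0.033452771578642494
```

Scaled: 0.035 m is 0.0583, 0.034 m is 0.0567.

```bash
echo '[0.0017, 0.01, 0.0567, 0, 1, 0, 0, 0.0583, 0, 1, 0, 0, 0.0583, 0, 1, 0, 0, 0.0583, 0, 1, 0, 0, 0.0583, 0, 1, 0, 0, 0.05, 0, 1, 0, 0, 0, 0, 1, 0, 0, 0, 0, 0, 0, 0, 0, 0, 0, 0, 0, 0, 0, 0, 0, 0, 0, 0, 0, 0, 0, 0, 0, 0, 0, 0, 0, 0, 0, 0, 0, 0, 0, 0, 0, 0, 0, 0, 0]' > mv.in && python3 nudge.py mv.in
```

```text
clock: 3.2
ee_pos: [0.5351, -0.0096, 0.0298]
tcp_rot: [[0.952, 0.305, 0.004], [0.305, -0.952, -0.0], [0.004, 0.001, -1.0]]
contact_force: [-1.6, 0.1, 6.5]
grip_width: 0.595
finger_force: 59.3
```

Scaled: -0.035 m is -0.0583, -0.034 m is -0.0567.

```bash
echo '[0, 0, -0.0333, 0, 0, 0, 0, -0.0583, 0, 0, 0, 0, -0.0583, 0, 0, 0, -0.0333, 0, 0, 0, -0.0042, -0.0567, 0, 0, 0, -0.0042, -0.0567, 0, 0, 0, -0.0042, -0.0567, 0, 0, 0, -0.0042, -0.0567, 0, 0, 0, -0.0042, -0.0567, 0, 0, 0, -0.0042, -0.0567, 0, 0, 0, 0, 0, 0, 0, 0, 0, 0, 0, 0, 0, 0, 0, 0.0583, 0, 0, 0, 0, 0.05, 0, 0, 0, 0, 0.025, 0, 0, 0, 0, 0.0083, 0, 0, 0, 0, 0, 0, 0, 0, 0, 0, 0, 0]' > mv.in && python3 nudge.py mv.in
```

```text
clock: 4.7
ee_pos: [0.4519, 0.1988, 0.0334]
tcp_rot: [[0.953, 0.304, 0.001], [0.304, -0.953, 0.0], [0.001, 0.0, -1.0]]
contact_force: [-0.7, 0.7, -1.4]
grip_width: 0.593
finger_force: 60.9
```

Scaled: 0.002 m is 0.0033.

```bash
echo '[0, 0, 0.0033, 0, 0, 0, 0, 0.0033, 0, 0, 0, 0, 0, 0, 0]' > mv.in && python3 nudge.py mv.in
```

```text
clock: 4.95
ee_pos: [0.4519, 0.1997, 0.0294]
tcp_rot: [[0.952, 0.306, 0.002], [0.306, -0.952, 0.001], [0.003, -0.0, -1.0]]
contact_force: [-0.6, 0.2, -0.1]
grip_width: 0.585
finger_force: 60.5
```

Scaled: -0.04 m is -0.0667, -0.03 m is -0.05.

```bash
echo '[0, 0, 0, 0, 1, 0, 0, 0, 0, 1, 0, 0, 0, 0, 1, 0, 0, 0, 0, 1, 0, 0, 0, 0, 1, 0, 0, -0.05, 0, 1, 0, 0, -0.0667, 0, 1, 0, 0, -0.0667, 0, 1, 0, 0, -0.0667, 0, 1, 0, 0, -0.0333, 0, 1]' > mv.in && python3 nudge.py mv.in && echo '[-0.0243, 0.059, 0, 0, 1, -0.0243, 0.059, 0, 0, 1, -0.0243, 0.059, 0, 0, 1, -0.0243, 0.059, 0, 0, 1, -0.0243, 0.059, 0, 0, 1, -0.0243, 0.059, 0, 0, 1, -0.0243, 0.059, 0, 0, 1, -0.0243, 0.059, 0, 0, 1, -0.0243, 0.059, 0, 0, 1, -0.0243, 0.059, 0, 0, 1, -0.0243, 0.059, 0, 0, 1, -0.0243, 0.059, 0, 0, 1, -0.0243, 0.059, 0, 0, 1, -0.0243, 0.059, 0, 0, 1, -0.0243, 0.059, 0, 0, 1, -0.0243, 0.059, 0, 0, 1, 0, 0, 0, 0.0156, 1, 0, 0, 0, 0, 1, 0, 0, 0, 0, 1]' > mv.in && python3 nudge.py mv.in
python3 - <<'E'
from h import *
import cv2
a=arm.read_state();w=viewer.camera("wrist")[:,:,::-1]
np.savez("w3.npz",ee_pos=a["ee_pos"],tcp_rot=a["tcp_rot"])
t=viewer.camera("top")[:,:,::-1]
cv2.imwrite("pics/w3.png",w); cv2.imwrite("pics/top3.png",t)
im=np.zeros((600,640,3),np.uint8); im[:400]=w; im[400:]=cv2.resize(t[140:240,200:520],(640,200)); cv2.imwrite("pics/c3.png",im)
E
```

```text
clock: 5.78
ee_pos: [0.4521, 0.2002, 0.2029]
tcp_rot: [[0.952, 0.306, 0.005], [0.306, -0.952, 0.002], [0.005, -0.001, -1.0]]
contact_force: [1.4, 0.4, 0.0]
grip_width: 1.002
finger_force: 0.0
clock: 7.37
ee_pos: [0.4015, -0.4109, 0.1979]
tcp_rot: [[0.966, 0.26, -0.001], [0.26, -0.966, 0.001], [-0.0, -0.001, -1.0]]
contact_force: [1.2, -0.2, -0.6]
grip_width: 1.001
finger_force: 0.0
```

View pics/c3.png

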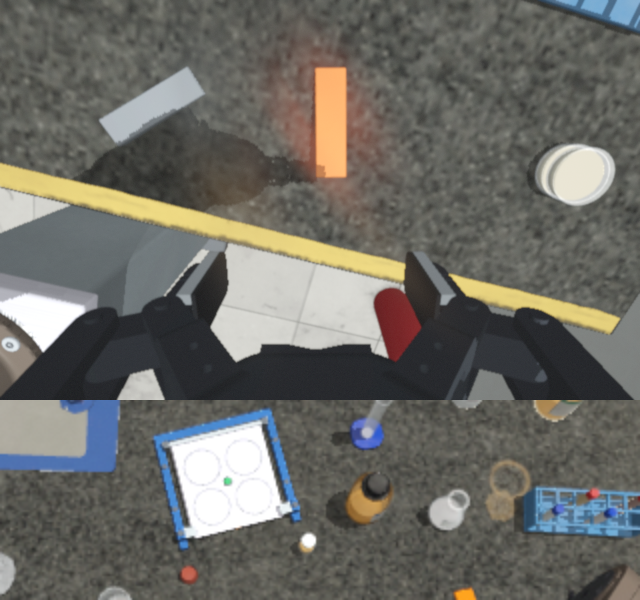

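The lane is clear and the beaker stands at the left (bottom of the inset). In w3 the wedge lines up with the tool: thin end (316..346, 68), thick end (317..347, 177).

Run:
```python
from h import *
np.set_printoptions(precision=4,suppress=True)
z=np.load("w3.npz");W=cam("wrist",z);W1=cam("wrist",np.load("w1.npz"))
a=plane(W,(331,68),.005);b=plane(W,(332,177),.03)
print(a,b,np.linalg.norm((a-b)[:2]),np.degrees(np.arctan2(a[1]-b[1],a[0]-b[0])))
print("tri thin",tri((W,(331,68)),(W1,(538.5,220))),"thick",tri((W,(332,177)),(W1,(529.5,304))))
for p in((316,68),(346,68),(317,177),(347,177)): print(plane(W,p,.005 if p[1]<100 else .03))
u=(a-b)/np.linalg.norm((a-b)[:2]);u[2]=0
g=b+u*.016
print("grasp",g,"tool delta",z["tcp_rot"].T@(g-z["ee_pos"]))
```

```text
[ 0.5154 -0.3981  0.005 ] [ 0.411  -0.4277  0.03  ] 0.10856253128804301 15.82637907266514
tri thin (array([ 0.5162, -0.3983,  0.0024]), np.float64(0.0004801247785364986)) thick (array([ 0.41  , -0.428 ,  0.0267]), np.float64(0.0002507603678409355))
[ 0.5114 -0.3833  0.005 ]
[ 0.5194 -0.413   0.005 ]
[ 0.4069 -0.4125  0.03  ]
[ 0.4151 -0.4429  0.03  ]
grasp [ 0.4264 -0.4234  0.03  ] tool delta [0.0208 0.0187 0.1679]
```

Scaled: 0.04 m is 0.0667, 0.017 m is 0.0283, -0.7 degrees is -0.0039.

```bash
echo '[0.0333, 0.0283, 0.05, -0.0039, 1, 0, 0, 0.0667, 0, 1, 0, 0, 0.0667, 0, 1, 0, 0, 0.0667, 0, 1, 0, 0, 0.05, 0, 1, 0, 0, 0.0183, 0, 1, 0, 0, 0, 0, 1, 0, 0, 0, 0, 0, 0, 0, 0, 0, 0, 0, 0, 0, 0, 0, 0, 0, 0, 0, 0, 0, 0, 0, 0, 0, 0, 0, 0, 0, 0, 0, 0, 0, 0, 0, 0, 0, 0, 0, 0, 0, 0, 0, 0, 0]' > mv.in && python3 nudge.py mv.in
```

```text
clock: 8.8
ee_pos: [0.4261, -0.4234, 0.009]
tcp_rot: [[0.963, 0.271, 0.002], [0.271, -0.963, -0.002], [0.002, 0.002, -1.0]]
contact_force: [-1.0, 0.9, 8.7]
grip_width: 0.362
finger_force: 59.5
```

Scaled: -0.035 m is -0.0583, 0.0159 m is 0.0265, -2.1 degrees is -0.0117.

```bash
echo '[0, 0, -0.05, 0, 0, 0, 0, -0.05, 0, 0, 0, 0, -0.05, -0.0117, 0, 0.0265, -0.0583, 0, 0, 0, 0.0265, -0.0583, 0, 0, 0, 0.0265, -0.0583, 0, 0, 0, 0.0265, -0.0583, 0, 0, 0, 0.0265, -0.0583, 0, 0, 0, 0.0265, -0.0583, 0, 0, 0, 0.0265, -0.0583, 0, 0, 0, 0.0265, -0.0583, 0, 0, 0, 0.0265, -0.0583, 0, 0, 0, 0.0265, -0.0583, 0, 0, 0, 0, 0, 0, 0, 0, 0, 0, 0.05, 0, 0, 0, 0, 0.05, 0, 0, 0, 0, 0.0333, 0, 0, 0, 0, 0, 0, 0, 0, 0, 0, 0, 0]' > mv.in && python3 nudge.py mv.in
python3 - <<'E'
from h import *
import cv2
a=arm.read_state();w=viewer.camera("wrist")[:,:,::-1]
np.savez("w4.npz",ee_pos=a["ee_pos"],tcp_rot=a["tcp_rot"])
cv2.imwrite("pics/w4.png",w); cv2.imwrite("pics/w4c.png",cv2.resize(w[0:230,150:470],None,fx=2.5,fy=2.5,interpolation=cv2.INTER_CUBIC))
E
```

```text
clock: 10.38
ee_pos: [0.4692, -0.0411, 0.0173]
tcp_rot: [[0.952, 0.306, -0.002], [0.306, -0.952, -0.0], [-0.002, -0.0, -1.0]]
contact_force: [-0.1, -0.5, 0.3]
grip_width: 0.361
finger_force: 60.0
```

View pics/w4c.png

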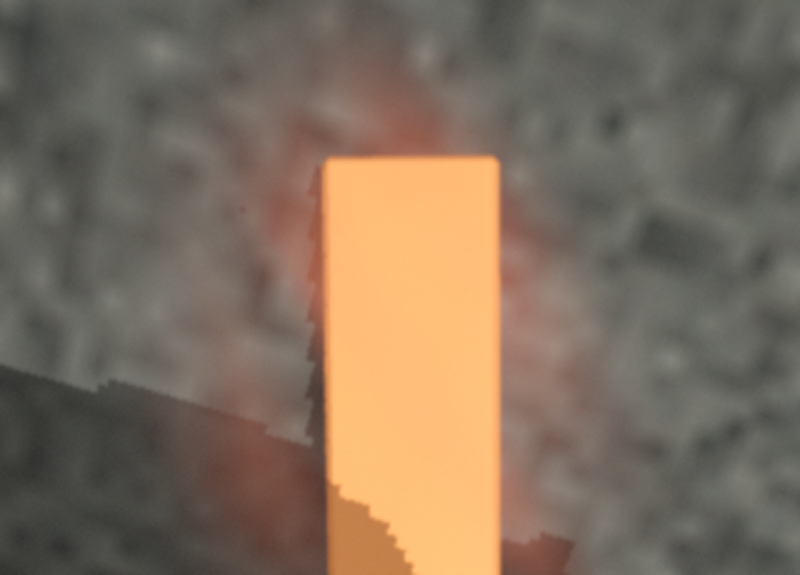

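The crop shows the wedge held straight, with its thin end at (325..500, 157). The plate edge is just out of view, so I'll advance 22 mm to see the wedge and the posts together.

Scaled: 0.011 m is 0.0183.

```bash
echo '[0.0183, 0, 0, 0, 0, 0.0183, 0, 0, 0, 0, 0, 0, 0, 0, 0, 0, 0, 0, 0, 0]' > mv.in && python3 nudge.py mv.in
python3 - <<'E'
from h import *
import cv2
a=arm.read_state();w=viewer.camera("wrist")[:,:,::-1]
np.savez("w5.npz",ee_pos=a["ee_pos"],tcp_rot=a["tcp_rot"])
t=viewer.camera("top")[:,:,::-1];s=viewer.camera("scene")[:,:,::-1]
for n,i in(("w5",w),("top5",t),("scene5",s)): cv2.imwrite(f"pics/{n}.png",i)
im=np.zeros((600,800,3),np.uint8)
im[:200]=cv2.resize(w[:160],(800,200),interpolation=cv2.INTER_CUBIC)
im[200:,:400]=cv2.resize(s[160:260,280:380],(400,400),interpolation=cv2.INTER_CUBIC)
im[200:,400:]=cv2.resize(t[140:240,270:370],(400,400),interpolation=cv2.INTER_CUBIC)
cv2.imwrite("pics/c5.png",im)
E
```

```text
clock: 10.77
ee_pos: [0.4925, -0.0336, 0.0182]
tcp_rot: [[0.952, 0.306, 0.003], [0.306, -0.952, 0.0], [0.003, 0.001, -1.0]]
contact_force: [-0.3, -0.4, -0.7]
grip_width: 0.358
finger_force: 60.0
```

View pics/c5.png

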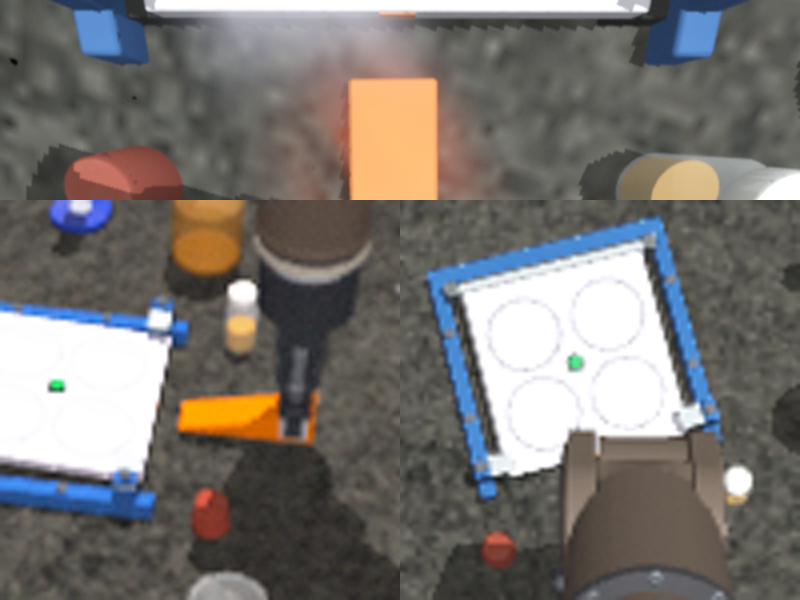

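In the wrist view the orange mark is centred at col 397 and the rail ends are symmetric about 398, while the wedge tip is centred at 393. That puts the wedge about 1.5 mm left, with yaw aligned and the tip about 23 mm from the edge. I'll shift it and set it on the worktop.

Scaled: 0.004 m is 0.0067, 0.003 m is 0.005.

```bash
echo '[0, 0.0025, 0.0067, 0, 0, 0, 0, 0.005, 0, 0, 0, 0, 0, 0, 0, 0, 0, 0, 0, 0]' > mv.in && python3 nudge.py mv.in ; echo '[0, 0, 0.0033, 0, 0, 0, 0, 0, 0, 0, 0, 0, 0, 0, 0]' > mv.in && python3 nudge.py mv.in
```

```text
clock: 11.25
ee_pos: [0.4907, -0.0357, 0.0099]
tcp_rot: [[0.952, 0.305, -0.001], [0.305, -0.952, -0.0], [-0.001, -0.0, -1.0]]
contact_force: [-0.0, 0.4, -1.6]
grip_width: 0.352
finger_force: 60.0
clock: 11.5
ee_pos: [0.4913, -0.0355, 0.0087]
tcp_rot: [[0.952, 0.306, 0.0], [0.306, -0.952, 0.0], [0.0, 0.0, -1.0]]
contact_force: [-0.2, 1.0, 5.4]
grip_width: 0.36
finger_force: 61.3
```

Scaled: 0.01 m is 0.0167, 0.005 m is 0.0083.

```bash
echo '[0.0167, 0, 0, 0, 0, 0.0167, 0, 0, 0, 0, 0.0167, 0, 0, 0, 0, 0.0133, 0, 0, 0, 0, 0.0083, 0, 0, 0, 0, 0.0067, 0, 0, 0, 0, 0.0067, 0, 0, 0, 0, 0.0067, 0, 0, 0, 0, 0, 0, 0, 0, 0]' > mv.in && python3 nudge.py mv.in; echo '[0.0067, 0, 0, 0, 0, 0.0067, 0, 0, 0, 0, 0.0067, 0, 0, 0, 0, 0.0067, 0, 0, 0, 0, 0.0067, 0, 0, 0, 0, 0.0067, 0, 0, 0, 0, 0.0067, 0, 0, 0, 0, 0, 0, 0, 0, 0]' > mv.in && python3 nudge.py mv.in
```

```text
clock: 12.25
ee_pos: [0.5436, -0.0189, 0.0087]
tcp_rot: [[0.952, 0.306, -0.0], [0.306, -0.952, -0.0], [-0.001, 0.0, -1.0]]
contact_force: [-3.1, -1.0, 9.5]
grip_width: 0.357
finger_force: 61.8
clock: 12.92
ee_pos: [0.5704, -0.0103, 0.0087]
tcp_rot: [[0.952, 0.305, -0.0], [0.305, -0.952, -0.0], [-0.0, 0.0, -1.0]]
contact_force: [-3.3, -0.8, 8.5]
grip_width: 0.361
finger_force: 61.8
```

Scaled: 0.003 m is 0.005, 0.002 m is 0.0033.

```bash
echo '[0.005, 0, 0, 0, 0, 0.005, 0, 0, 0, 0, 0.0033, 0, 0, 0, 0, 0, 0, 0, 0, 0]' > mv.in && python3 nudge.py mv.in; echo '[0.0033, 0, 0, 0, 0, 0.0017, 0, 0, 0, 0, 0, 0, 0, 0, 0]' > mv.in && python3 nudge.py mv.in; echo '[0.0017, 0, 0, 0, 0, 0.0017, 0, 0, 0, 0, 0, 0, 0, 0, 0]' > mv.in && python3 nudge.py mv.in
```

```text
clock: 13.25
ee_pos: [0.5775, -0.0081, 0.0087]
tcp_rot: [[0.952, 0.305, -0.001], [0.305, -0.952, -0.0], [-0.001, 0.0, -1.0]]
contact_force: [-3.6, -1.3, 9.1]
grip_width: 0.357
finger_force: 61.8
clock: 13.5
ee_pos: [0.5801, -0.0073, 0.0087]
tcp_rot: [[0.952, 0.305, -0.001], [0.305, -0.952, -0.001], [-0.001, 0.0, -1.0]]
contact_force: [-5.6, -1.9, 10.1]
grip_width: 0.358
finger_force: 61.9
clock: 13.75
ee_pos: [0.5819, -0.0067, 0.0087]
tcp_rot: [[0.952, 0.305, -0.001], [0.305, -0.952, -0.001], [-0.001, 0.0, -1.0]]
contact_force: [-5.8, -1.1, 10.9]
grip_width: 0.359
finger_force: 61.9
```

Scaled: 0.001 m is 0.0017.

```bash
for i in 1 ; do echo '[0.0017, 0, 0, 0, 0, 0.0017, 0, 0, 0, 0, 0, 0, 0, 0, 0]' > mv.in && python3 nudge.py mv.in; done; echo '[0.0017, 0, 0, 0, 0, 0, 0, 0, 0, 0]' > mv.in && python3 nudge.py mv.in|grep -E 'pos|contact'; echo '[0.0017, 0, 0, 0, 0, 0, 0, 0, 0, 0]' > mv.in && python3 nudge.py mv.in|grep -E 'pos|contact'
```

```text
clock: 14.0
ee_pos: [0.5833, -0.0063, 0.0087]
tcp_rot: [[0.952, 0.305, -0.002], [0.305, -0.952, -0.001], [-0.002, 0.0, -1.0]]
contact_force: [-7.9, -2.8, 12.6]
grip_width: 0.361
finger_force: 62.2
ee_pos: [0.5834, -0.0063, 0.0087]
contact_force: [-8.9, -3.7, 16.0]
ee_pos: [0.5836, -0.0062, 0.0087]
contact_force: [-13.0, -4.1, 18.9]
```

Scaled: 0.001 m is 0.0017.

```bash
echo '[0.0017, 0, 0, 0, 0, 0, 0, 0, 0, 0]' > mv.in && python3 nudge.py mv.in|grep -E 'pos|contact'; echo '[0.0017, 0, 0, 0, 0, 0, 0, 0, 0, 0]' > mv.in && python3 nudge.py mv.in|grep -E 'pos|contact';  echo '[0.0017, 0, 0, 0, 0, 0, 0, 0, 0, 0, 0, 0, 0, 0, 0]' > mv.in && python3 nudge.py mv.in|grep -E 'pos|contact'
```

```text
ee_pos: [0.5838, -0.0061, 0.0087]
contact_force: [-15.6, -3.9, 22.3]
ee_pos: [0.5839, -0.006, 0.0087]
contact_force: [-18.4, -3.9, 23.9]
ee_pos: [0.584, -0.006, 0.0086]
contact_force: [-20.7, -5.7, 27.1]
```

Scaled: -0.003 m is -0.005, -0.002 m is -0.0033.

```bash
echo '[-0.005, 0, 0, 0, 0, -0.0033, 0, 0, 0, 0, 0, 0, 0, 0, 0]' > mv.in && python3 nudge.py mv.in|grep -E 'pos|contact'
```

```text
ee_pos: [0.584, -0.006, 0.0087]
contact_force: [-4.6, -2.6, 8.9]
```

Scaled: -0.04 m is -0.0667, -0.03 m is -0.05.

```bash
echo '[0, 0, 0, 0, 0.8, 0, 0, 0, 0, 0.8, 0, 0, 0, 0, 0.8, 0, 0, 0, 0, 0.8, 0, 0, 0, 0, 0.8, 0, 0, -0.0167, 0, 0.8, 0, 0, -0.05, 0, 0.8, 0, 0, -0.0667, 0, 0.8, 0, 0, -0.0667, 0, 0.8, 0, 0, -0.0667, 0, 0.8, 0, 0, -0.0333, 0, 0.8, -0.05, 0, 0, 0, 0.8, -0.05, 0, 0, 0, 0.8, 0, 0, 0, 0, 0.8, 0, 0, 0, 0, 0.8]' > mv.in && python3 nudge.py mv.in
python3 - <<'E'
from h import *
import cv2
a=arm.read_state();w=viewer.camera("wrist")[:,:,::-1]
np.savez("w6.npz",ee_pos=a["ee_pos"],tcp_rot=a["tcp_rot"])
t=viewer.camera("top")[:,:,::-1];s=viewer.camera("scene")[:,:,::-1]
for n,i in(("w6",w),("top6",t),("scene6",s)): cv2.imwrite(f"pics/{n}.png",i)
im=np.zeros((600,800,3),np.uint8)
im[:,:480]=cv2.resize(s[140:265,280:380],(480,600),interpolation=cv2.INTER_CUBIC)
im[:220,480:]=cv2.resize(w[:,:],(320,200))[:200].repeat(1,0) if 0 else cv2.resize(w[:220,160:480],(320,220))
im[220:,480:]=cv2.resize(t[140:266,240:346],(320,380))
cv2.imwrite("pics/c6.png",im)
E
```

```text
clock: 16.42
ee_pos: [0.5261, -0.0246, 0.1893]
tcp_rot: [[0.952, 0.305, 0.0], [0.305, -0.952, -0.0], [0.0, 0.0, -1.0]]
contact_force: [0.1, 0.1, 0.5]
grip_width: 0.801
finger_force: 0.0
```

View pics/c6.png

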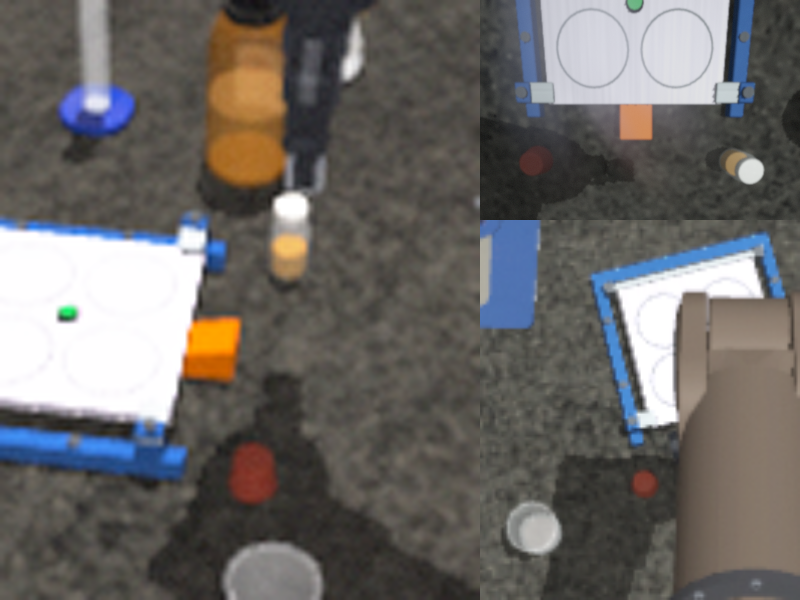

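The wedge is centred under the plate (cols 620–652 against the plate's 541–730) with about 35 mm sticking out. The plate is level against its claws, and the vial, stopper, beaker and bottle all stand upright. The gripper is clear of everything.

```bash
python3 -c "from bench import arm, viewer; print(arm.close_job())"
```

```text
the job is handed in; nothing more can be done
None
```

Job handed in at about 16.5 s of robot time: the beaker stands upright well clear to the left, the orange wedge was pushed in straight with about 21 N and holds the plate up at its stops with about 35 mm sticking out, and the vial, stopper and amber bottle were left standing with the gripper clear (no verdict was returned).

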